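Lock a power module in the assembly fixture

ROBOT

A 6-joint arm with a two-finger parallel gripper is mounted at the origin on the work surface. World frame = base frame: x ahead of the robot, y to its left, z up, the work surface at z = 0. Lengths are in m, angles in degrees, forces in N, time in s.
With the tool pointing down it reaches from about 0.25 to 0.775 m from the base axis. Payload 4 kg.
Tool frame: the origin (TCP) lies at the very end of the fingers, on their centre line; the grasp point (between the pads) lies 19 mm behind it; z points along the fingers, y is the line along which they close (so a half turn about z gives the same grasp; the last joint's range is limited). The gripper opens to 85 mm and grips with 20 to 120 N. Pads are 22 mm wide; open, the fingers measure 114 mm over their backs; the gripper's body (76 mm by 85 mm) begins 54 mm behind the grasp point. The pads swing forward as they close: fully open they stand 13 mm farther back than shut.
Start: joints at [66.171, 4.996, 78.535, -0, 96.463, -5.907], TCP at [0.169, 0.523, 0.231] pointing down, gripper open.
Joint ranges: [-177.83, 177.83], [-43.37, 116.18], [15.69, 146.23], [-61.86, 241.86], [9.47, 152.12], [-147.06, 147.06]. Speed limits (degrees/s): [159.86, 159.86, 180, 180, 180, 180].

INTERFACE

Orientations are given as a 3x3 rotation matrix whose columns are the frame's x, y, z axes.
In Python, from bench import manip gives the robot as it stands. The module is installed in compiled form; this text tells all that it offers. Calls block until the motion is done:
- manip.movep(position, orientation): joint-space move of the TCP to a pose.
- manip.movel(position, rotation=None, velocity=0.15, force_limit=None): straight line of the TCP; rotation=None keeps the orientation; velocity is the mean speed in m/s. With force_limit (N) it stops when the force on the tool has changed by that much, and returns True; else False.
- manip.move_joints(angles): joint-space move.
- manip.move_gripper(opening, strength=None): finger opening in m; strength is the grip in N (None keeps the last); returns when the fingers have stopped.
- manip.wait(seconds).
- manip.inverse_kinematics(position, orientation): joint angles nearest the present ones, or None.
- manip.camera(name): name is "side" or "top" or "wrist"; returns the picture (420x560x3 uint8, blue, green, red); there is no depth.
- manip.get_calibration(name): a dict with "mtx" (3x3 intrinsics, pixels), "extrinsics" (4x4, takes a point from world to camera coordinates); the wrist camera has in their place "T_tool_cam" (4x4, takes a point from camera to tool coordinates, whose origin is the TCP and whose axes are the flange's). Camera axes: x right, y up, looking along -z (the intrinsics and any distortion apply to the point x, -y, -z); pixel columns grow to the right and rows downward; lengths in m; the calibration is good to about 2 mm. A picture is of the moment at which its call begins: read the wrist's pose just before it. get_calibration takes no time and is no camera call.
A pose or a line that the arm cannot do raises manip.Unreachable and nothing moves.
- manip.finish_job(): hands the job in; it is judged then, once.
Trained networks look in the newest picture that a camera, given by its name, has taken for a name from the list of things; names that differ only in an ending like _2 or _b are one class to them, and where a whole thing is asked for, a point or a joint stands for the part that bears it (a point fixed in the world has none). Each returns a list of dicts, best first, with "p" (0 to 1); they miss things now and then, are a little off and sometimes report something else, mostly with a low value. They report only what shows in the picture. A call takes as long as a camera call. They do not tell look-alikes from the thing itself.
- manip.regions_of(camera, thing): "mask" (420x560 bool, what is visible of it) and "box" ([centre column, centre row, width, height] as shares, 0 to 1, of the picture: columns of its width, rows of its height, round what is visible of it).
- manip.mark_of(camera, thing): "location" ([column, row] as shares, 0 to 1, of the picture: columns of its width, rows of its height: a listed point, or the origin of a listed thing).
Readings, each from a call of its own:
- manip.read_time_s(): time.
- manip.read_joint_pos(): joint angles.
- manip.read_joint_vel(): joint speeds.
- manip.read_effort(): joint torques, N m.
- manip.read_eef_pos(): TCP position.
- manip.read_tcp_rot(): TCP orientation.
- manip.read_wrist_force(): force on the tool from outside, world axes, zero at the start.
- manip.read_moment(): the same for the moment, N m.
- manip.read_finger_gap(): finger opening in m.
- manip.read_gripper_force(): force on a finger pad.
Only numpy, scipy, OpenCV 4.12 (cv2) and the standard library are available. Lean on these libraries where they do the work, as an engineer would, in place of code of your own. Each camera call takes 0.05 s, during which the arm holds its last target. There are 200 camera calls.

TASK

Lower the green board with the heat sink gently into the fixture's nest so that it lies flat inside the four yellow corner guides (either way round) and let go of it. Then swing the red clamp arm over and press its black grip down until the brass spring bolt snaps out over the arm's side stud, so that the catch keeps the arm down by itself. Press firmly but do not force the arm, and leave the other things on the bench where they are.

Things in the scene. Friction and masses are not known exactly. Their poses are not given: they have to be found in the camera images.
- fixture: fixed aluminium base plate 140 (x) x 270 (y) x 12 mm, nest in its middle, turned up to 0.25 rad; origin: centre of its underside, y along the plate towards the clamp's hinge, z up. Four yellow guides, up to 28 mm above the bench, stand only at the nest's corners (over 18 mm from the centre in x and 28 mm in y). Two hinge cheeks at y = +100 mm are 78 mm high.
- nest (a point): centre of the nest, at the height of its pad tops, 18 mm above the fixture's origin: the underside of the seated board lies here. The opening between the guides is 73 mm (x) x 93 mm (y) with a lead-in of about 3 mm at the top of the guides.
- module: the loose part to load: green board 70 (x) x 90 (y) x 3 mm with a finned aluminium heat sink 28 (x) x 44 (y) mm standing on its middle, from 3 to 29 mm above the underside; origin at the centre of its underside. About 140 g; take it by the heat sink across its 28 mm.
- clamp (a joint): hinge angle of the red clamp arm (16 mm wide, 10 thick): 0 level, about closed; 1.57 upright; grows as it opens; stops at 1.9 and -0.035. It stays where it is left and starts open. A sprung rubber plunger under it, 100 mm from the hinge, meets the seated heat sink's top at about 0.05 rad and pushes back with up to about 10 N.
- clamp_hinge (a point): point on the hinge axis of the clamp arm, 66 mm above the fixture's origin and at its y = +100 mm. The arm swings in the fixture's y-z plane; from the hinge the closed arm points to the fixture's -y.
- clamp_grip (a point): centre of the black cylindrical cross grip at the arm's end, 210 mm from the hinge; 18 mm in diameter, 40 mm long along the fixture's x.
- clamp_stud (a point): centre of the round end (radius 4 mm) of the steel stud that sticks out of the arm's +x side, 165 mm from the hinge.
- catch: fixed dark steel post beside the arm's path, on the fixture's +x side at its y = -65 mm, 16 x 22 mm, about 90 mm high. Its height is adjusted by a few mm (origin -2 to +4 mm from the fixture's origin in z). Axes as the fixture's.
- catch_lip (a point): tip of the brass bolt's flat underside when the bolt is fully out. Latched, the stud's top rests against this underside: the stud's centre is about 4 mm below this point. Not latched, it is above it. To click, the stud must go 1 to 2 mm lower than it rests afterwards.
- bolt (a joint): how far (m) the brass spring bolt is pushed back into the catch: 0 is fully out, 0.011 the most. The descending stud pushes it back about 7 mm along its sloped top, then it snaps out over the stud. The whole push takes roughly 8 to 15 N at the grip.
- pliers: loose yellow-handled pliers, about 130 mm long, lying beyond the hinge end of the fixture; origin at the joint end
- parts_bin: loose grey open bin 110 x 140 x 50 mm; origin under its centre
- screwdriver: loose orange-handled screwdriver, 180 mm long; origin mid-length underneath
- brush: loose blue-handled brush in the green tray on the left
- tweezers: loose steel tweezers, 115 mm, in the green tray on the left
- bare_board: loose flat green board 80 x 100 x 3 mm with no heat sink (not the one to load); origin under its centre
- spool: loose steel-coloured solder spool, 60 mm across, 35 mm high; origin under its centre
- bottle: loose clear bottle with orange cap, 56 mm across, 150 mm high; origin under its centre
There are look-alikes about, which are no part of the job. What is shaped like the module but blue or brown is not meant.

How it is judged (in metres and radians):
On the way, in this order (a step that is already met when the one before it is completed fails the run):
1. the board lies in the nest, let go, with the clamp arm still up (horizontal distance between module and nest below 0.004 m and z of module in the frame of nest between -0.002 and 0.002 m and angle between the y axis of module and the y axis of fixture, either way round below 0.07 rad and angle between module's own z axis and vertical below 0.035 rad and contact force between the fingers and module below 0.2 N and value of joint clamp above 0.6 rad), for 0.2 s.
2. the clamp arm is down and the bolt has snapped over its stud (z of clamp_stud in the frame of catch_lip between -0.01 and -0.002 m and value of joint bolt below 0.004 m), for 0.2 s.
At the end, for the whole second after the job is handed in: Board in the nest: centre within 4 mm, underside within 2 mm of the pads, square within 0.07 rad (either way round), level within 0.035 rad. Arm held by the catch: stud centre 2 to 10 mm below the bolt's underside, bolt out to within 4 mm. All at rest (all of step 2 and horizontal distance between module and nest below 0.004 m and z of module in the frame of nest between -0.002 and 0.002 m and angle between the y axis of module and the y axis of fixture, either way round below 0.07 rad and angle between module's own z axis and vertical below 0.035 rad and linear speed of module below 0.02 m/s); the robot touches nothing.
It fails at once if the clamp arm is forced: more than 45 N from the fingers (contact force between the fingers and clamp above 45 N).
It fails at once if the board is dropped or thrown: faster than 0.7 m/s out of the fingers (contact force between the fingers and module below 0.2 N and linear speed of module above 0.7 m/s).
It fails at once if another loose thing on the bench is moved by more than 40 mm (distance of any of pliers, parts_bin, screwdriver, brush, tweezers, bare_board, spool, bottle from where it was at the start of the episode above 0.04 m).
It also fails if it takes over 61 s, if anything falls off the work surface, if the arm or the gripper's body presses on something with over 40 N, if the wrist force passes 120 N, or if a joint passes its speed limit or range.

## Working session

There is one attempt and no reset: what is moved stays moved. The work goes in short steps, each a Python script; the robot and the scene stay as the last script left them, time stands still between calls to the robot, and variables do not carry over. Pictures are saved under pics/ and viewed, at most 10 in all, crops included, and the job is handed in when it is done.

```bash
mkdir -p pics; cat > h.py <<'E'
import numpy as np, cv2
from bench import manip as m
def ray(cam,uv,pose=None):
    c=m.get_calibration(cam)
    K=np.array(c["mtx"]); d=c.get("dist",c.get("distortion"))
    p=cv2.undistortPoints(np.array([[uv]],float),K,None if d is None else np.array(d,float))[0,0]
    v=np.array([p[0],-p[1],-1.0])
    if "extrinsics" in c:
        E=np.array(c["extrinsics"]); R=E[:3,:3].T; o=-R@E[:3,3]
    else:
        T=np.array(c["T_tool_cam"]); pos,rot=pose; R=rot@T[:3,:3]; o=pos+rot@T[:3,3]
    return o,R@v/np.linalg.norm(v)
def atz(cam,uv,z,pose=None):
    o,d=ray(cam,uv,pose); return o+d*(z-o[2])/d[2]
def tri(rs):
    A=np.zeros((3,3));b=np.zeros(3)
    for o,d in rs:
        P=np.eye(3)-np.outer(d,d);A+=P;b+=P@o
    x=np.linalg.solve(A,b)
    return x,[np.linalg.norm((np.eye(3)-np.outer(d,d))@(x-o)) for o,d in rs]
def pose(): return np.array(m.read_eef_pos()),np.array(m.read_tcp_rot())
def px(l): return np.array(l)*[560,420]
def down(yaw):  # tool y axis at angle yaw in world, z down
    y=np.array([np.cos(yaw),np.sin(yaw),0]);z=np.array([0,0,-1.]);return np.c_[np.cross(y,z),y,z]
E
python3 - <<'E'
from h import *
np.set_printoptions(precision=3,suppress=True)
im={c:m.camera(c) for c in("top","side","wrist")}
cv2.imwrite("pics/ts.png",np.hstack([cv2.resize(im[c],(400,300)) for c in("side","wrist")]));cv2.imwrite("pics/top.png",cv2.resize(im["top"],(800,600)))
print(m.get_calibration("top").keys(),m.read_time_s())
for c in("top","side"):
    for t in("fixture","nest","module","clamp_hinge","clamp_grip","clamp_stud","catch_lip","catch"):
        print(c,t,[(round(r["p"],2),px(r["location"]).round(1)) for r in m.mark_of(c,t)][:4])
E
```

```text
dict_keys(['mtx', 'extrinsics']) 0.15
top fixture [(0.91, array([240.6, 233.5]))]
top nest [(0.66, array([247.4, 232.4]))]
top module [(0.92, array([288.8, 190.5])), (0.78, array([379.3, 263.8])), (0.63, array([345.4, 221.4])), (0.56, array([330.9, 267.2]))]
top clamp_hinge [(0.66, array([263.3, 225.6])), (0.64, array([212.2, 230.9]))]
top clamp_grip [(0.81, array([190.8, 224.1]))]
top clamp_stud [(0.71, array([194. , 222.6])), (0.7, array([212.4, 164.6]))]
top catch_lip [(0.51, array([262.3, 225.1])), (0.39, array([323.6, 175.2]))]
top catch [(0.49, array([263.7, 226.5]))]
side fixture [(0.71, array([285.7, 264.3]))]
side nest [(0.92, array([283.9, 261.5])), (0.66, array([295.8, 251.6])), (0.57, array([208.1, 371.9]))]
side module [(0.71, array([199.5, 318.3])), (0.66, array([265.6, 215.8]))]
side clamp_hinge [(0.68, array([266.1, 265.4]))]
side clamp_grip [(0.89, array([257. , 207.3]))]
side clamp_stud [(0.64, array([253.7, 218.1]))]
side catch_lip [(0.86, array([289.6, 228.4]))]
side catch [(0.63, array([294.5, 253. ]))]
```

View pics/top.png

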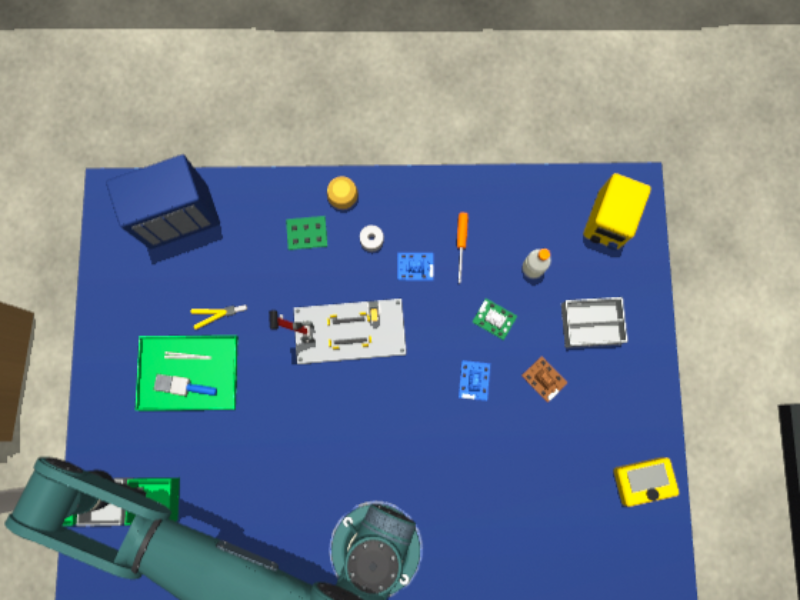

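View pics/ts.png

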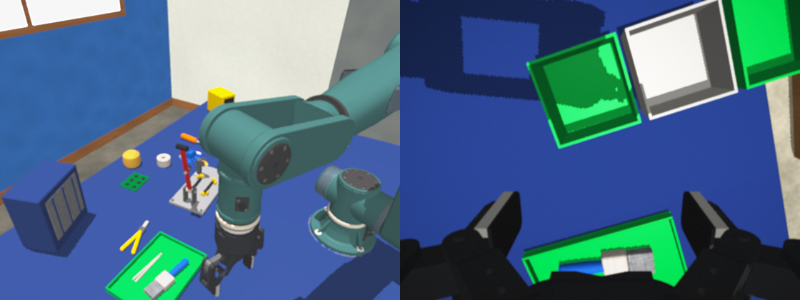

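Top view (800 px wide): the candidates shaped like the module are blue (416,266), blue (474,380), brown (545,378) and green with heat sink (495,318). There is also the bare green board at (307,232). I choose the green one with the heat sink, at (345,221) in the 560 px picture. The fixture is at (350,331), hinge to the left and catch at (375,312). Next I look from close by.

```bash
python3 - <<'E'
from h import *
np.set_printoptions(precision=4,suppress=True)
mo=atz("top",(345.4,221.4),0.01);fx=atz("top",(247.4,232.4),0.018);print("mod",mo,"nest",fx)
T=np.array(m.get_calibration("wrist")["T_tool_cam"]);print(T, m.get_calibration("wrist")["mtx"])
def look(pt,h,yaw,name):
    R=down(yaw); 
    # place TCP so that camera axis hits pt
    o=R@T[:3,3]; d=-(R@T[:3,:3])[:,2]
    L=(h+o[2]-pt[2])/-d[2]; p=np.array([pt[0],pt[1],0])-np.r_[(o+d*L)[:2],0]+[0,0,h]
    m.movep(p,R); return m.camera("wrist"),pose()
for yaw in (0,np.pi/2):
  R=down(yaw); print(yaw, m.inverse_kinematics([fx[0],fx[1],.3],R),m.inverse_kinematics([mo[0],mo[1],.25],R))
ims=[]
for nm,pt,h,yaw in(("fix",fx,0.36,0),("mod",mo,0.25,0)):
    try: im,P=look(pt,h,yaw,nm)
    except m.Unreachable as e: print("unreach",nm,e);continue
    ims.append(im)
    print(nm,P[0],m.read_time_s())
    for t in(("module",) if nm=="mod" else("nest","fixture","clamp_hinge","clamp_grip","clamp_stud","catch_lip","catch")):
        for r in m.mark_of("wrist",t)[:3]:
            z={"module":0,"nest":.018,"fixture":0,"catch_lip":.08,"catch":0,"clamp_hinge":.066}.get(t,.25)
            print(t,round(r["p"],2),px(r["location"]),atz("wrist",px(r["location"]),z,P))
    cv2.imwrite(f"pics/raw_{nm}.png",im);np.savez(f"{nm}.npz",p=P[0],R=P[1])
if len(ims)==2: cv2.imwrite("pics/w1.png",np.hstack([cv2.resize(i,(400,300)) for i in ims]))
E
```

```text
mod [ 0.5525 -0.2968  0.01  ] nest [0.5155 0.0503 0.018 ]
[[-0.0008  0.9618  0.2739  0.0689]
 [ 1.      0.0007  0.0006 -0.0001]
 [ 0.0004  0.2739 -0.9618 -0.1419]
 [ 0.      0.      0.      1.    ]] [[378.3574   0.     281.5549]
 [  0.     378.3574 207.1379]
 [  0.       0.       1.    ]]
0 [ -0.7021   0.7122  75.2844  -0.     104.0035  -0.7021] [-33.4249  14.8321  65.107   -0.     100.0609 -33.4249]
1.5707963267948966 [ -0.7021   0.7122  75.2844  -0.     104.0035 -90.7021] [ -33.4249   14.8321   65.107    -0.      100.0609 -123.4249]
fix [0.5156 0.1201 0.3597] 2.975
nest 0.81 [284.816 199.206] [0.5202 0.0624 0.018 ]
fixture 0.67 [283.808 191.184] [0.519 0.069 0.   ]
fixture 0.35 [285.488 200.718] [0.5213 0.0556 0.    ]
clamp_hinge 0.71 [292.992  84.084] [0.5283 0.2054 0.066 ]
clamp_hinge 0.7 [275.688 126.588] [0.5092 0.1597 0.066 ]
clamp_grip 0.68 [267.624  70.686] [0.5072 0.2065 0.25  ]
clamp_stud 0.76 [290.584  86.016] [0.5216 0.1974 0.25  ]
catch_lip 0.89 [297.304 262.08 ] [0.535  0.0002 0.08  ]
mod [ 0.5535 -0.2557  0.251 ] 4.8333
module 0.8 [419.888   7.518] [ 0.684  -0.1036  0.    ]
module 0.78 [275.408 204.498] [ 0.5477 -0.2957  0.    ]
module 0.55 [127.4   160.818] [ 0.3936 -0.2485 -0.    ]
```

View pics/raw_fix.png

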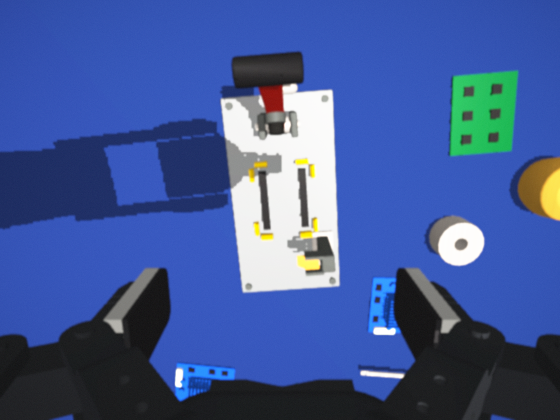

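View pics/raw_mod.png

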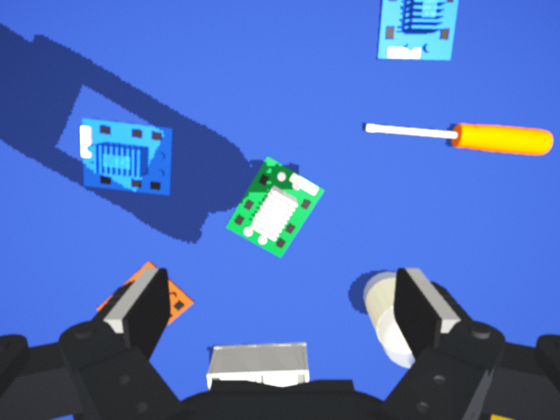

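Wrist pictures: the plate's corners lie at about (222,97), (331,90), (339,286) and (243,293), with the catch at (315,250) and the arm up at the top. The green board with the white heat sink is at (276,207), with corners (272,157), (324,188), (280,258) and (227,228). The choice is confirmed. I now fit rectangles to both.

```bash
cat >> h.py <<'E'
def fitrect(im,P,mask,z,seed):
    n,l=cv2.connectedComponents(mask.astype(np.uint8)); 
    k=l[int(seed[1]),int(seed[0])]
    if k==0:
        ys,xs=np.nonzero(l); i=np.argmin((xs-seed[0])**2+(ys-seed[1])**2); k=l[ys[i],xs[i]]
    c=max(cv2.findContours((l==k).astype(np.uint8),cv2.RETR_EXTERNAL,cv2.CHAIN_APPROX_NONE)[0],key=len)[:,0]
    w=np.array([atz("wrist",(u,v),z,P)[:2] for u,v in c],np.float32)
    r=cv2.minAreaRect(w*1000); b=cv2.boxPoints(r)
    e0,e1=b[1]-b[0],b[2]-b[1]; e=e0 if np.linalg.norm(e0)>np.linalg.norm(e1) else e1
    a=np.arctan2(e[1],e[0])
    if a<=-1e-3: a+=np.pi   # y axis direction in (0,pi)
    return np.array(r[0])/1000,np.array(r[1]),a,(l==k)
def green(im):
    h=cv2.cvtColor(im,cv2.COLOR_BGR2HSV); return (h[...,0]>45)&(h[...,0]<85)&(h[...,1]>120)&(h[...,2]>40)
def grey(im):
    h=cv2.cvtColor(im,cv2.COLOR_BGR2HSV); return (h[...,1]<70)&(h[...,2]>130)
E
python3 - <<'E'
from h import *
for nm,f,z,s in(("mod",green,.003,(245,215)),("fix",grey,.012,(284,200))):
    im=cv2.imread(f"pics/raw_{nm}.png");d=np.load(nm+".npz");P=(d["p"],d["R"])
    c,sz,a,mk=fitrect(im,P,f(im),z,s);print(nm,c,sz,a,np.degrees(a),mk.sum())
im=cv2.imread("pics/raw_fix.png");d=np.load("fix.npz");P=(d["p"],d["R"])
for uv in((222,98),(331,91),(339,286),(243,293)): print(atz("wrist",uv,.012,P))
h=cv2.cvtColor(im,cv2.COLOR_BGR2HSV);y=((h[...,0]>18)&(h[...,0]<35)&(h[...,1]>150)&(h[...,2]>100)).astype(np.uint8)
n,l,st,ce=cv2.connectedComponentsWithStats(y)
for i in range(1,n):
    if st[i,4]>8 and 220<ce[i,0]<340: print(ce[i].round(1),st[i],atz("wrist",ce[i],.028,P).round(4))
E
```

```text
mod [ 0.54612939 -0.29897235] [89.47415924 69.78530884] 1.0308781 59.06496 2709
fix [0.51841846 0.06696988] [140.30702209 279.0428772 ] 1.6463526 94.329056 17684
[0.44174622 0.19083348 0.012     ]
[0.5769544  0.19928551 0.012     ]
[ 0.59819371 -0.06733781  0.012     ]
[ 0.46060012 -0.07863323  0.012     ]
[301.6 161.3] [296 159  12   5  51] [0.5411 0.1144 0.028 ]
[260.2 164.1] [254 162  13   6  63] [0.489  0.1107 0.028 ]
[311.7 170.5] [310 165   5  12  48] [0.554  0.1027 0.028 ]
[251.2 174.5] [249 169   5  13  56] [0.4774 0.0974 0.028 ]
[314.6 224.1] [313 218   4  14  48] [0.5595 0.0312 0.028 ]
[256.4 228.2] [254 222   6  13  49] [0.4827 0.0253 0.028 ]
[305.9 234.2] [300 231  12   7  72] [0.5483 0.0171 0.028 ]
[266.5 236.3] [261 234  12   6  62] [0.4959 0.014  0.028 ]
[310.9 267.2] [302 264  18   6  55] [ 0.556  -0.0307  0.028 ]
```

```bash
cat >> h.py <<'E'
T=np.array(m.get_calibration("wrist")["T_tool_cam"])
def look(pt,h,yaw):
    R=down(yaw); o=R@T[:3,3]; d=-(R@T[:3,:3])[:,2]; L=(h+o[2]-pt[2])/-d[2]
    q=(o+d*L)[:2]; m.movep([pt[0]-q[0],pt[1]-q[1],h],R); m.wait(.15); P=pose(); return m.camera("wrist"),P
def fitplate(im,P,c,yaw):
    g=grey(im).astype(np.uint8); cs=cv2.findContours(g,cv2.RETR_EXTERNAL,cv2.CHAIN_APPROX_NONE)[0]
    w=np.array([atz("wrist",(u,v),.012,P)[:2] for u,v in max(cs,key=cv2.contourArea)[:,0]])
    for it in range(8):
        x,y=np.array([np.cos(yaw),np.sin(yaw)]),np.array([-np.sin(yaw),np.cos(yaw)]); u=(w-c)@x;v=(w-c)@y
        t=.010 if it<3 else .004
        L=(abs(u+.07)<t)&(abs(v)<.12); Rr=(abs(u-.07)<t)&(abs(v)<.12)&~((v>-.1)&(v<-.03))
        B=(abs(v+.135)<t)&(abs(u)<.06); Tp=(abs(v-.135)<t)&(abs(u)<.062)&(abs(u)>.045)
        s=[np.median(u[L]),np.median(u[Rr]),np.median(v[B]),np.median(v[Tp]) if Tp.any() else .135]
        s[0]=np.polyfit(v[L],u[L],1); s[1]=np.polyfit(v[Rr],u[Rr],1)
        yaw-=np.arctan((s[0][0]+s[1][0])/2)
        c=c+x*(s[0][1]+s[1][1])/2+y*(s[2]+s[3])/2
    return c,yaw,(s[1][1]-s[0][1],s[3]-s[2],L.sum(),Rr.sum(),B.sum(),Tp.sum(),s[0][0],s[1][0])
E
python3 - <<'E'
from h import *
im=cv2.imread("pics/raw_fix.png");d=np.load("fix.npz");P=(d["p"],d["R"])
print(fitplate(im,P,np.array([.5194,.061]),.0742))
ya=np.radians(59.06-90)
im,P=look([.546,-.299,.003],.31,ya); cv2.imwrite("pics/m2.png",im)
cm,sz,a,_=fitrect(im,P,green(im),.003,(255,207)); print("mod",cm,sz,np.degrees(a))
im,P=look([.5194,.061,.012],.31,.0742); cv2.imwrite("pics/f2.png",im); np.savez("f2.npz",p=P[0],R=P[1])
c,yaw,info=fitplate(im,P,np.array([.5194,.061]),.0742);print("fix",c,yaw,info)
x,y=np.array([np.cos(yaw),np.sin(yaw),0]),np.array([-np.sin(yaw),np.cos(yaw),0])
hg=np.r_[c,.066]+.1*y
for r in m.mark_of("wrist","clamp_grip")[:2]:
    o,dd=ray("wrist",px(r["location"]),P); t=((hg-o)@x)/(dd@x); p=o+t*dd-hg
    print("grip",r["p"],px(r["location"]),p@y,p[2],np.hypot(p@y,p[2]),np.arctan2(p[2],-p@y))
    # intersect with circle of .21 using y only
for t,z in(("nest",.018),("catch_lip",.08)):
    for r in m.mark_of("wrist",t)[:2]:
        q=atz("wrist",px(r["location"]),z,P); print(t,r["p"],q,(q-hg)@x,(q-hg)@y+.1)
print(m.read_time_s())
E
```

```text
(array([0.51906417, 0.06208277]), np.float64(0.07262878241765842), (np.float64(0.13824526650459423), np.float64(0.2675456968073858), np.int64(173), np.int64(128), np.int64(84), np.int64(28), np.float64(0.0013618023347150329), np.float64(-0.001361802334714983)))
mod [ 0.54647705 -0.29883224] [88.21039581 69.5433197 ] 59.09623
fix [0.51913865 0.06206392] 0.07316209838384134 (np.float64(0.13813410012389918), np.float64(0.26704651760022946), np.int64(192), np.int64(140), np.int64(92), np.int64(30), np.float64(0.0017679173340433094), np.float64(-0.0017679173340433452))
grip 0.79 [276.976  51.198] 0.02989641301540635 0.3259459887922126 0.3273141963326995 1.662262385516661
nest 0.98 [0.51945315 0.05835709 0.018     ] 4.270630769006006e-05 -0.0037198992242413464
catch_lip 0.77 [0.535522   0.00096863 0.08      ] 0.011873650628550657 -0.06212941922052939
7.4167
```

View pics/f2.png

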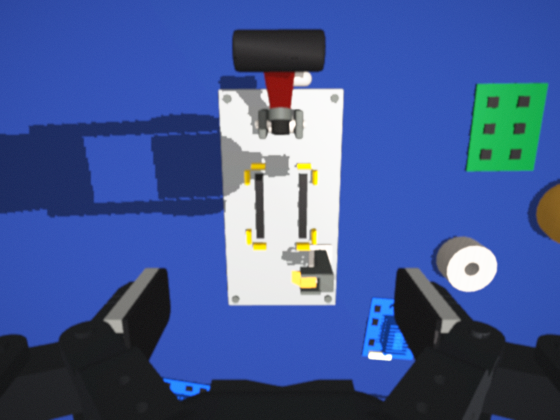

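The new picture agrees: plate corners (220,90), (342,90), (335,304) and (229,304), nest between the guides at (280,207), clamp grip at (279,50). I pick with the tool leaning 12° so that the camera stays away from the clamp when placing.

```bash
cat >> h.py <<'E'
C=np.array([.5191,.0620]);YAW=.0731
def tilt(yaw,a):  # tool y = part x (yaw), tool z down leaning to part +y
    x=np.array([np.cos(yaw),np.sin(yaw),0]);y=np.array([-x[1],x[0],0]);z=np.array([0,0,-np.cos(a)])+np.sin(a)*y
    return np.c_[np.cross(x,z),x,z],x,y
E
python3 - <<'E'
from h import *
cm=np.array([.5463,-.2989]);ym=np.radians(59.08-90);A=np.radians(12)
R,x,y=tilt(ym,A); p=np.r_[cm,0]+.002*y+[0,0,.009]
R2,x2,y2=tilt(YAW,A); q=np.r_[C,.018]+.002*y2+[0,0,.009]
print(m.inverse_kinematics(p,R),m.inverse_kinematics(q,R2))
m.movel([.5191,.05,.33]); m.move_gripper(.05)
m.movep(p+[0,0,.10],R); m.movel(p+[0,0,.04],R,.2)
print("hit",m.movel(p,R,.08,force_limit=8),m.read_eef_pos(),p)
print(m.move_gripper(.01,40),m.read_finger_gap(),m.read_gripper_force())
m.movel(p+[0,0,.15],R,.15); print(m.read_finger_gap(),m.read_wrist_force(),m.read_time_s())
im=m.camera("wrist");cv2.imwrite("pics/held.png",im)
E
```

```text
[-39.91921163  22.47492879  84.31672642  12.24949251  75.43700386
 -12.3216258 ] [ -6.56903399   9.83046172  98.18076367  12.2316084   74.60087331
 -14.28651034]
hit False [ 0.54722518 -0.29712113  0.00860958] [ 0.54732768 -0.29718423  0.009     ]
False 0.027322211431923735 41.16050183773041
0.027260844548644653 [ 0.14767321  0.39544229 -2.20411202] 12.575
```

View pics/held.png

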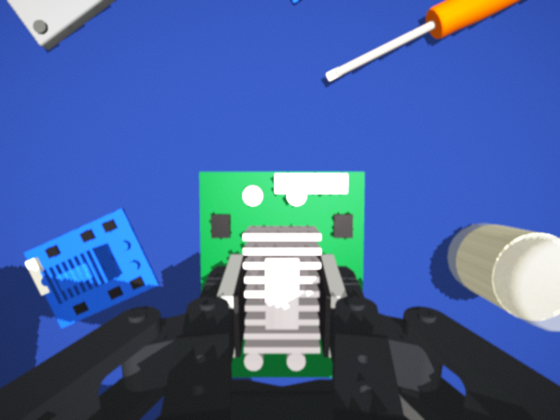

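The board is held square: its far edge runs from (199,171) to (365,171), with the heat sink centred at column 282 between the pads. Now I check its in-hand offset from that edge and place it.

```bash
python3 - <<'E'
from h import *
A=np.radians(12);ym=np.radians(59.08-90)
P=pose();im=cv2.imread("pics/held.png");_,x,y=tilt(ym,A)
o=P[0]-.002*y; o[2]-=.009   # module underside origin by plan
g=green(im); 
for col in(210,240,320,355):
    r=np.nonzero(g[:,col])[0][0]; q=atz("wrist",(col,r-.5),o[2]+.003,P)-o; print(col,r,q@x,q@y)
for row in(180,230): 
    cs=np.nonzero(g[row,190:375])[0]+190; print([(atz("wrist",(c,row),o[2]+.003,P)-o)@x for c in(cs[0]-.5,cs[-1]+.5)])
R2,x2,y2=tilt(YAW,A); q=np.r_[C,.018]+.002*y2+[0,0,.009]
m.movep(q+[0,0,.17]-.03*y2,R2); m.movel(q+[0,0,.10]-.01*y2,R2,.15); m.movel(q+[0,0,.03],R2,.1)
m.wait(.2); f0=np.array(m.read_wrist_force()); print("f0",f0,m.read_eef_pos()-q)
im=m.camera("wrist");cv2.imwrite("pics/over.png",im)
print(m.read_time_s())
E
```

```text
210 172 -0.02947299450571335 0.04436100708094842
240 172 -0.016891464376506987 0.04434910774550138
320 195 0.016688258669347672 0.03468267798740532
355 172 0.03128336506643953 0.04430354504766098
[np.float64(-0.033933055090809065), np.float64(0.034889463643898576)]
[np.float64(-0.03426079684319798), np.float64(0.03517935005721254)]
f0 [ 0.50101325  0.10043818 -1.0436698 ] [ 0.00064477 -0.00012457  0.0309235 ]
15.625
```

View pics/over.png

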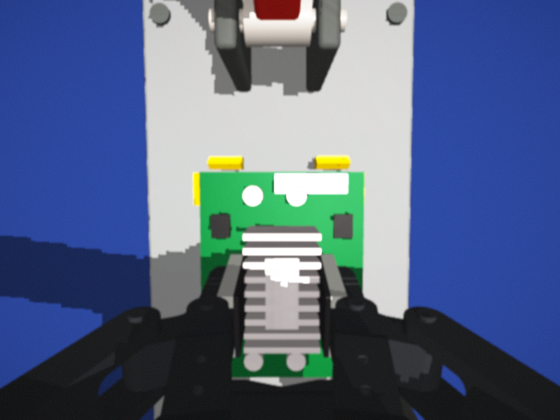

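The board hangs over the nest, about 1 mm too far in +x: the plate spans columns 147–411 and the board 200–364. I measure this offset, correct it and lower.

```bash
python3 - <<'E'
from h import *
A=np.radians(12);R2,x2,y2=tilt(YAW,A); q=np.r_[C,.018]+.002*y2+[0,0,.009]
P=pose();im=cv2.imread("pics/over.png");g=green(im);gr=grey(im)
ub=[];up=[]
zb=P[0][2]-.006
O=np.r_[C,0]
for row in range(208,232,4):
    c=np.nonzero(g[row,180:390])[0]+180; ub.append([(atz("wrist",(k,row),zb,P)-O)@x2 for k in(c[0]-.5,c[-1]+.5)])
for row in list(range(40,145,5)):
    c=np.nonzero(gr[row])[0]; up.append([(atz("wrist",(k,row),.012,P)-O)@x2 for k in(c[0]-.5,c[-1]+.5)])
ub=np.median(ub,0);up=np.median(up,0);dx=ub.mean()-up.mean();print(ub,up,"dx",dx)
h=cv2.cvtColor(im,cv2.COLOR_BGR2HSV);yl=((h[...,0]>18)&(h[...,0]<35)&(h[...,1]>150)&(h[...,2]>100)).astype(np.uint8)
n,l,st,ce=cv2.connectedComponentsWithStats(yl)
for i in range(1,n):
    if st[i,4]>8:
        s=st[i]; print(s,[((atz("wrist",uv,.028,P)-O)@x2,(atz("wrist",uv,.028,P)-O)@y2) for uv in((s[0],s[1]),(s[0]+s[2],s[1]+s[3]))])
if abs(dx)>.003: raise SystemExit
e=P[0]-q-[0,0,.03]; e[2]=0; cor=-x2*dx   # relative to present actual
base=q-e*0+cor if False else q+cor
m.movel(base+[0,0,.03],R2,.05); m.movel(base+[0,0,.011],R2,.05); m.wait(.15)
hit=m.movel(base+[0,0,-.001],R2,.03,force_limit=4)
m.wait(.1);print("hit",hit,m.read_eef_pos()-base,m.read_wrist_force(),m.read_time_s())
E
```

```text
[-0.03329876  0.03514102] [-0.06955734  0.06844385] dx 0.0014778719403570721
[208 157  35  13 410] [(np.float64(-0.03431576133815407), np.float64(0.05142960527323196)), (np.float64(-0.017564327162216658), np.float64(0.0452002072100845))]
[315 157  35  12 406] [(np.float64(0.01706273591812624), np.float64(0.051385810996166285)), (np.float64(0.033944856755364586), np.float64(0.04563269003975983))]
[194 173   6  32 189] [(np.float64(-0.04116291267974184), np.float64(0.043783602108403735)), (np.float64(-0.038517428552868806), np.float64(0.02834412299627889))]
hit True [ 4.36158184e-04 -5.62068142e-05  8.43317719e-04] [ 0.24641127 -0.46052126  4.13545099] 17.0417
```

```bash
python3 - <<'E'
from h import *
A=np.radians(12);R2,x2,y2=tilt(YAW,A)
m.movel(np.array(m.read_eef_pos())-[0,0,.0015],R2,.02,force_limit=5); print(m.read_eef_pos(),m.read_wrist_force())
m.move_gripper(.045); m.wait(.3)
p=np.array(m.read_eef_pos()); m.movel(p+[0,0,.05],R2,.1); m.movel(p+[0,0,.10]-.02*y2,R2,.15)
m.wait(.15);P=pose();im=m.camera("wrist");cv2.imwrite("pics/placed0.png",im)
m.movel(p+[0,0,.16]-.06*y2,R2,.2)
im,P=look([C[0],C[1],.02],.31,YAW);cv2.imwrite("pics/placed.png",im)
c,sz,a,_=fitrect(im,P,green(im),.021,(260,207));print("mod",c,sz,np.degrees(a)-90,np.degrees(YAW),"plate",fitplate(im,P,C,YAW)[:2])
for t in("module","nest"):
    for r in m.mark_of("wrist",t)[:2]: print(t,r["p"],atz("wrist",px(r["location"]),.018,P))
# clamp angle by matching grip pixel with the circle
x=np.array([np.cos(YAW),np.sin(YAW),0]);y=np.array([-x[1],x[0],0]);H=np.r_[C,.066]+.1*y
r=m.mark_of("wrist","clamp_grip")[0]; o,d=ray("wrist",px(r["location"]),P)
th=np.linspace(1.2,1.95,300); G=[H-.21*np.cos(t)*y+[0,0,.21*np.sin(t)] for t in th]
e=[np.linalg.norm(np.cross(k-o,d)) for k in G];i=np.argmin(e);print("clamp",th[i],e[i],G[i],m.read_time_s())
cv2.imwrite("pics/pl.png",np.hstack([cv2.imread("pics/placed0.png")[0:420,120:440],cv2.resize(im[140:320,200:360],None,fx=2.33,fy=2.33)[:420]]))
E
```

```text
[0.51791679 0.06382842 0.02782717] [-4.80080337 -0.86439068  9.25507076]
mod [0.5185434  0.06074524] [69.48284149 88.10592651] 4.1310196 4.188321482406318 plate (array([0.51880369, 0.06246729]), np.float64(0.06674251595975794))
module 0.98 [0.5196953  0.06066166 0.018     ]
module 0.64 [0.51128294 0.1576896  0.018     ]
clamp 1.7819397993311037 0.0012398640272004411 [0.50858214 0.20562681 0.2713363 ] 20.8417Traceback (most recent call last):
  File "<stdin>", line 17, in <module>
    return _nx.concatenate(arrs, 1, dtype=dtype, casting=casting)
           ~~~~~~~~~~~~~~~^^^^^^^^^^^^^^^^^^^^^^^^^^^^^^^^^^^^^^^
ValueError: all the input array dimensions except for the concatenation axis must match exactly, but along dimension 0, the array at index 0 has size 420 and the array at index 1 has size 419
```

```bash
python3 -c "
import cv2,numpy as np
a=cv2.imread('pics/placed0.png')[:,80:480];b=cv2.resize(cv2.imread('pics/placed.png')[140:320,200:360],(373,420))
cv2.imwrite('pics/pl.png',np.hstack([a,b]))"
```

```text
(no output)
```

View pics/pl.png

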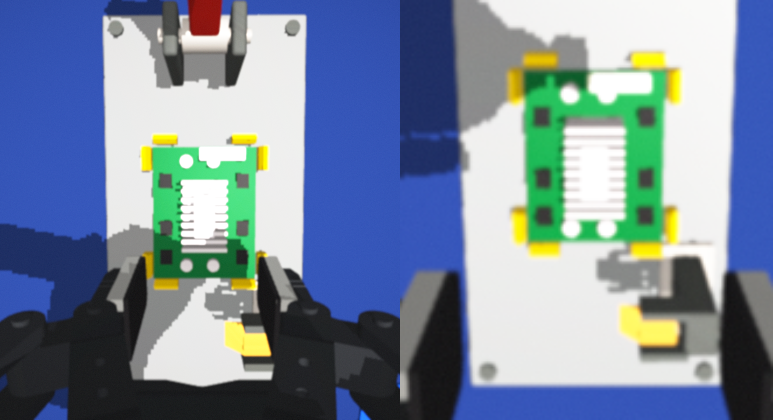

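The board lies flat between all four guides in both views. The clamp is at about 1.78 rad. Next I swing the arm over with closed fingertips, following the grip's arc from behind.

```bash
cat >> h.py <<'E'
RD,X,Y=tilt(YAW,0.); H=np.r_[C,.066]+.1*Y; Z=np.array([0,0,1.])
def tip(th,gap=0.,r=.21):
    return H+(-r*np.cos(th)+np.sin(th)*(.009+gap)+.011*min(1,max(th,0)/.4))*Y+(r*np.sin(th)+np.cos(th)*(.009+gap))*Z
E
python3 - <<'E'
from h import *
m.movel(np.r_[m.read_eef_pos()[:2],.37],RD,.3); m.move_gripper(0.,40)
s=tip(1.80,.025); m.movel([s[0],s[1],.37],RD,.3); m.movel(s,RD,.2)
for th in (1.72,1.6,1.45,1.3,1.15,1.0,.85,.7,.55,.42):
    hit=m.movel(tip(th),RD,.15,force_limit=15); print(th,hit,np.round(m.read_wrist_force(),1),round(m.read_time_s(),2))
    if hit: break
m.movel(tip(th,.01),RD,.15); m.wait(.1)
im=m.camera("side"); cv2.imwrite("pics/side2.png",im)
for r in m.mark_of("side","clamp_grip")[:1]:
    o,d=ray("side",px(r["location"])); ts=np.linspace(0,1.9,400)
    e=[np.linalg.norm(np.cross(H-.21*np.cos(t)*Y+.21*np.sin(t)*Z-o,d)) for t in ts]; i=np.argmin(e); print("theta",ts[i],e[i],r["p"])
E
```

```text
1.72 False [-0.5  0.9 -0.8] 23.42
1.6 False [ 0.2 -1.3  0.1] 23.73
1.45 False [0.  0.7 0.5] 24.09
1.3 False [-0.3  1.7 -0.4] 24.45
1.15 False [ 0.2  0.9 -0. ] 24.81
1.0 False [ 0.1  0.5 -0.5] 25.17
0.85 False [-0.4  0.5 -1.1] 25.52
0.7 False [-0.1 -0.2  0.5] 25.88
0.55 False [ 0.1  0.7 -0.2] 26.24
0.42 False [-0.7 -0.5 -0. ] 26.57
theta 0.1857142857142857 0.001018927231220641 0.77
```

```bash
python3 - <<'E'
from h import *
g=lambda th:H-.21*np.cos(th)*Y+(.21*np.sin(th)+.009)*Z
m.movel(g(.30)+.01*Z,RD,.15); m.wait(.1); b=m.read_wrist_force()[2]
print("free",b)
for th in np.r_[np.arange(.22,.065,-.03),np.arange(.06,-.05,-.006)]:
    hit=m.movel(g(th),RD,.06 if th>.07 else .03,force_limit=18); m.wait(.05)
    f=m.read_wrist_force()[2]-b; p=np.array(m.read_eef_pos()); print(round(th,3),hit,round(f,1),"z",round(p[2],4),round(p[2]-.009,4))
    if hit or f>26: break
print(m.read_time_s())
for c in("side","top"):
    m.camera(c)
    for t in("clamp_stud","catch_lip","clamp_grip"): print(c,t,[(round(r["p"],2),px(r["location"]).round(1)) for r in m.mark_of(c,t)[:2]])
E
```

```text
free -0.8892935872009853
0.22 False 1.5 z 0.1209 0.1119
0.19 False 1.2 z 0.1145 0.1055
0.16 False 1.6 z 0.1081 0.0991
0.13 False 0.4 z 0.1019 0.0929
0.1 False 0.9 z 0.0956 0.0866
0.07 False 2.3 z 0.0898 0.0808
0.06 False 0.5 z 0.0875 0.0785
0.054 False 6.2 z 0.0867 0.0777
0.048 False 1.8 z 0.0848 0.0758
0.042 False 4.2 z 0.0836 0.0746
0.036 False 6.3 z 0.083 0.074
0.03 False 5.6 z 0.082 0.073
0.024 False 1.9 z 0.0793 0.0703
0.018 False 1.2 z 0.0784 0.0694
0.012 False 0.5 z 0.0771 0.0681
0.006 False 0.2 z 0.0761 0.0671
0.0 False 1.2 z 0.075 0.066
-0.006 False 4.6 z 0.0742 0.0652
-0.012 False 6.0 z 0.0728 0.0638
-0.018 False 6.1 z 0.0713 0.0623
-0.024 False 5.5 z 0.07 0.061
-0.03 False 5.5 z 0.0688 0.0598
-0.036 False 6.1 z 0.0676 0.0586
-0.042 False 10.6 z 0.0675 0.0585
-0.048 False 14.8 z 0.0674 0.0584
35.4917
side clamp_stud [(0.67, array([289.2, 231.8]))]
side catch_lip [(0.64, array([292.7, 230. ])), (0.49, array([281.7, 263.3]))]
side clamp_grip [(0.95, array([300.4, 227.1]))]
top clamp_stud [(0.55, array([260.2, 224.1]))]
top catch_lip []
top clamp_grip [(0.7, array([271.9, 225.6]))]
```

The arm has reached its stop with the force still low. I retreat and check the latch.

```bash
python3 - <<'E'
from h import *
p=np.array(m.read_eef_pos())
m.movel(p+.03*Z,RD,.05); m.movel(p+.20*Z-.03*Y,RD,.25)
im,P=look([*(C-.06*Y[:2]),.06],.31,YAW);cv2.imwrite("pics/latch.png",im)
im2=m.camera("side");cv2.imwrite("pics/side3.png",im2)
for c in("side","wrist"):
    for t in("clamp_grip","clamp_stud","catch_lip"):
        for r in m.mark_of(c,t)[:2]:
            o,d=ray(c,px(r["location"]),P); k=((H-o)@X+{"clamp_grip":0}.get(t,.012))/(d@X) if c=="side" else 0
            rr={"clamp_grip":.21}.get(t,.165); ts=np.linspace(-.1,1.9,1000)
            e=[np.linalg.norm(np.cross(H-rr*np.cos(a)*Y+rr*np.sin(a)*Z+(0 if rr>.2 else .014)*X-o,d)) for a in ts];i=np.argmin(e)
            print(c,t,round(r["p"],2),px(r["location"]).round(1),"th",ts[i].round(3),e[i].round(4))
a=cv2.resize(im[130:390,190:390],(400,520));b=cv2.resize(im2[200:300,250:327],(400,520),interpolation=cv2.INTER_CUBIC)
cv2.imwrite("pics/l.png",np.hstack([a,b]));print(m.read_time_s())
E
```

```text
side clamp_grip 0.84 [302.4 225.1] th 0.002 0.0069
side clamp_stud 0.74 [290.7 234. ] th -0.05 0.0052
side catch_lip 0.55 [291.2 230.9] th 0.014 0.0064
wrist clamp_grip 0.83 [282.9 250.6] th -0.022 0.0001
wrist clamp_stud 0.77 [294.9 212.2] th -0.016 0.0011
wrist catch_lip 0.82 [292.6 214.9] th 0.042 0.0038
38.6667
```

View pics/l.png

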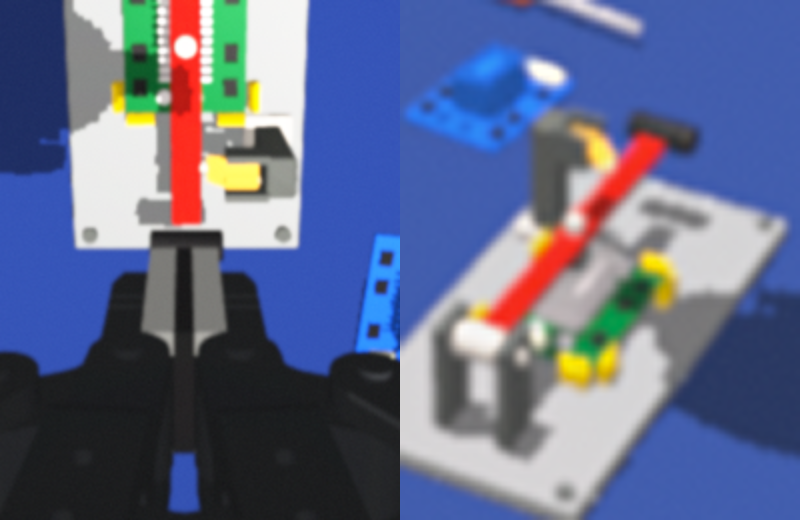

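The arm lies across the heat sink and reads about -0.02 rad, with the bolt tip at the arm's side. To be sure of the click I press again firmly (under 35 N), find the resting height, and compare the bolt's extension before and after.

```bash
python3 - <<'E'
from h import *
def bolt(im,P):
    h=cv2.cvtColor(im,cv2.COLOR_BGR2HSV);y=((h[...,0]>15)&(h[...,0]<35)&(h[...,1]>120)&(h[...,2]>90))
    o=[]
    for v,u in np.argwhere(y):
        q=atz("wrist",(u,v),.078,P)-H; a,b=q@X,q@Y+.1
        if -.01<a<.05 and -.085<b<-.045:o.append((a,b))
    o=np.array(o); return len(o),np.percentile(o[:,0],[2,10,50,98]).round(4)
d=np.load("f2.npz");print("before",bolt(cv2.imread("pics/f2.png"),(d["p"],d["R"])))
P=pose();print("now",bolt(cv2.imread("pics/latch.png"),P))
g=lambda th:H-.21*np.cos(th)*Y+(.21*np.sin(th)+.009)*Z
m.movel(g(.1)+.05*Z,RD,.25); m.movel(g(.06),RD,.1); m.wait(.15); b=m.read_wrist_force()[2]
hit=m.movel(g(-.05),RD,.012,force_limit=3);p=np.array(m.read_eef_pos());print("contact",hit,p[2],"th",(p[2]-.009-.066)/.21)
z0=p[2]
for k in range(1,14):
    q=g(-.02);q[2]=z0-.0012*k
    m.movel(q,RD,.03);m.wait(.03);f=m.read_wrist_force()[2]-b;z=m.read_eef_pos()[2];print(k,round(f,1),round((z-.075)/.21,4))
    if f>24:break
q[2]=z0+.02;m.movel(q,RD,.05);m.movel(q+.15*Z-.03*Y,RD,.25)
im,P=look([*(C-.06*Y[:2]),.06],.31,YAW);cv2.imwrite("pics/latch2.png",im);print("after",bolt(im,P),m.read_time_s())
for t in("clamp_grip","clamp_stud"): print(t,[px(r["location"]).round(1) for r in m.mark_of("wrist",t)[:1]])
E
```

```text
before (270, array([0.0127, 0.0149, 0.0242, 0.0368]))Traceback (most recent call last):
  File "<stdin>", line 10, in <module>
  File "<stdin>", line 6, in bolt
  File "h.py", line 14, in atz
    o,d=ray(cam,uv,pose); return o+d*(z-o[2])/d[2]
        ~~~^^^^^^^^^^^^^
  File "h.py", line 4, in ray
    c=m.get_calibration(cam)
ValueError: time passes only in moves, steps and waits
```

```bash
sed -i 's/    c=m.get_calibration(cam)/    c=CAL.setdefault(cam,None) or CAL.__setitem__(cam,m.get_calibration(cam)) or CAL[cam]/; s/^def ray/CAL={}\ndef ray/' h.py; python3 - <<'E'
from h import *
def bolt(im,P):
    h=cv2.cvtColor(im,cv2.COLOR_BGR2HSV);y=((h[...,0]>15)&(h[...,0]<35)&(h[...,1]>120)&(h[...,2]>90))
    o=[]
    for v,u in np.argwhere(y):
        q=atz("wrist",(u,v),.078,P)-H; a,b=q@X,q@Y+.1
        if -.01<a<.05 and -.085<b<-.045:o.append((a,b))
    o=np.array(o); return len(o),np.percentile(o[:,0],[2,10,50,98]).round(4)
P=pose();print("now",bolt(cv2.imread("pics/latch.png"),P),m.read_time_s())
g=lambda th:H-.21*np.cos(th)*Y+(.21*np.sin(th)+.009)*Z
m.movel(g(.1)+.05*Z,RD,.25); m.movel(g(.06),RD,.1); m.wait(.15); b=m.read_wrist_force()[2]
hit=m.movel(g(-.05),RD,.012,force_limit=3);p=np.array(m.read_eef_pos());print("contact",hit,p[2],"th",(p[2]-.009-.066)/.21)
z0=p[2]
for k in range(1,14):
    q=g(-.02);q[2]=z0-.0012*k
    m.movel(q,RD,.03);m.wait(.03);f=m.read_wrist_force()[2]-b;z=m.read_eef_pos()[2];print(k,round(f,1),round((z-.075)/.21,4))
    if f>24:break
q[2]=z0+.02;m.movel(q,RD,.05);m.movel(q+.15*Z-.03*Y,RD,.25)
im,P=look([*(C-.06*Y[:2]),.06],.31,YAW);cv2.imwrite("pics/latch2.png",im);print("after",bolt(im,P),m.read_time_s())
for t in("clamp_grip","clamp_stud"): print(t,[px(r["location"]).round(1) for r in m.mark_of("wrist",t)[:1]])
E
```

```text
now (350, array([0.0138, 0.0159, 0.0263, 0.0388])) 38.6667
contact True 0.07390960566117162 th -0.005192353994420841
1 6.3 -0.0091
2 6.0 -0.0163
3 5.4 -0.0223
4 6.7 -0.028
5 5.9 -0.0336
6 10.6 -0.0358
7 14.2 -0.0362
8 18.2 -0.0369
9 22.9 -0.0374
10 26.8 -0.0379
after (356, array([0.0122, 0.0143, 0.0246, 0.0372])) 46.8
clamp_grip [array([282.8, 250.4])]
clamp_stud [array([296.1, 210.8])]
```

```bash
python3 -c "
from h import *
m.wait(.3); print(m.finish_job(), m.read_time_s())"
```

```text
the job is handed in; nothing more can be done
the job is handed in; nothing more can be done
```

I loaded the green heat-sink board, closed the clamp and handed the job in; the board lay between all four guides before the clamp closed, and my checks show the catch holding the arm: it sprang back only to about -0.005 rad after each press, with the bolt fully out. The interface did not say whether it passed.

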